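Set the gib screw of the tissue slicer

TASK

Set the gib on the tissue slicer's carriage: turn the wing thumbscrew clockwise until it has bedded the brass gib strip down and you feel it bottom, firmly but without forcing it, then back it off a quarter of a turn. Then slide the carriage gently along the bed until it is against the stop at the knife guides, leaving the thumbscrew as you set it, and let go; leave the other things on the bench alone.

Things in the scene. Friction and masses are not known exactly. Their poses are not given: they have to be found in the camera images.
- wing (a point): Centre of the thumbscrew's wing, on the spindle axis: an upright flat black wing 42 mm long, 11 thick, 30 tall (15 mm below to 15 mm above this point) on a 22 mm steel hub 10 mm high. x along the wing's length, y through its thickness, z up. Within 60 mm of the axis nothing else rises above the boss, whose top is at first 35 mm below this point. Clockwise from above screws it down, 8 mm a turn.
- pad: Spindle of the thumbscrew with the flat brass pad (10 x 56 mm, long way along the bed) at its foot, under the carriage; origin at the centre of the pad's underside, z up. It sinks and rises with the wing. It starts clear of the strip, 0.3 to 0.55 of a turn short of bottoming.
- gib_strip: Brass gib strip 12 x 360 x 6 mm in the way nearer the robot, under the pad; origin mid-underside. It starts 0.2 to 2 mm off its seat (seat height unknown); the pad beds it down with about 12 N, then the screw bottoms, and it stays down. Screw torque: free 0.05 N m (+0.04 per rad/s), bedding +0.015, then rising 0.4 N m per rad. Bottomed from 0.10 N m above free; 0.23 above dents it.
- strip_top (a point): Centre of the gib strip's top face, z up, y along the strip towards the knife guides.
- carriage (a joint): Carriage position along the bed, m: 0 at the open end, 0.190 against the stop. Slides level with about 3 N; locked by friction while the pad presses on the strip. A white plate 170 x 120 x 16 mm (120 along its travel) carrying the thumbscrew (robot's side), a white specimen tray with cork floor, a clear back plate, and a small black push handle at its open end.
- carriage_top (a point): Point on the carriage plate's top face, on the spindle axis, mid-way along the plate's 120 mm length (60 mm behind its leading edge), 68 mm above the bench. y = direction of travel to the stop, z up.
- stop_face (a point): Centre of the stop face on the bed: a grey bar 150 mm wide, 36 to 72 mm above the bench, met by the carriage's leading edge. y points along the bed, in the carriage's direction of travel, to the knife guides: two pairs of steel rods up to 157 mm above the bench, 25 to 55 mm beyond the face, 62 mm either side of the middle. Bed 150 x 420 mm, fixed.
- brush: Bystander: brush about 170 mm long lying before the slicer. Leave alone.
- forceps: Bystander: steel forceps 120 mm long lying beyond the slicer. Leave alone.
- cassette: Bystander: white tissue cassette 41 x 28 x 8 mm beyond the slicer. Leave alone.
- tub_lid: Bystander: white round tub lid, 140 mm across, 10 mm thick, beyond the slicer. Leave alone.
- amber_bottle: Bystander: amber glass bottle, 84 mm across, 190 mm tall. Leave alone.
- bottle_a: Bystander: white bottle with yellow cap, 60 mm across, 140 mm tall. Leave alone.
- bottle_b: Bystander: white bottle with white cap, 60 mm across, 140 mm tall. Leave alone.
- beaker: Bystander: glass beaker, 80 mm across, 100 mm tall. Leave alone.

How it is judged:
By the outcome, as a careful person would: the job done as asked, in the order asked, and still so for the second after the job is handed in, with the robot touching nothing.
It also fails if it takes over 54 s, if anything falls off the work surface, if the arm or the gripper's body presses on something with over 40 N, if the wrist force passes 120 N, or if a joint passes its speed limit or range.

ROBOT

A 6-joint arm with a two-finger parallel gripper is mounted at the origin on the work surface. World frame = base frame: x ahead of the robot, y to its left, z up, the work surface at z = 0. Lengths are in mm, angles in rad, forces in N, time in s.
With the tool pointing down it reaches from about 375 to 925 mm from the base axis. Payload 5.7 kg.
Tool frame: the origin (TCP) lies at the very end of the fingers, on their centre line; the grasp point (between the pads) lies 19 mm behind it; z points along the fingers, y is the direction in which the jaws open and shut (so a half turn about z gives the same grasp; the last joint's range is limited). The gripper opens to 85 mm and grips with 20 to 120 N. Pads are 22 mm wide; open, the fingers measure 114 mm over their backs; the gripper's body (76 mm by 85 mm) begins 54 mm behind the grasp point. The pads swing forward as they close: fully open they stand 13 mm farther back than shut.
Start: joints at [-1.406, 0.359, 1.51, -0, 1.272, -0.115], TCP at [165.684, -576.639, 231.267] pointing down, gripper open.
Joint ranges: [-2.97, 2.97], [-1.01, 2.36], [0.21, 2.38], [-0.96, 4.11], [0.2, 2.71], [-2.98, 2.98]. Speed limits (rad/s): [2.39, 2.39, 3.14, 3.14, 3.14, 3.14].

INTERFACE

Orientations are given as a unit quaternion [x, y, z, w].
In Python, from cell import r gives the robot as it stands.
- The arm moves only by the tool jog_arm, never from a script. Its argument "targets" is a list of rows, each a list of 2 entries, a list of its own where there are three numbers: the shift along the tool's x, y, z normalised to -1 to 1, where 1 is 1 m, then the turn about the tool's z normalised to -1 to 1, where 1 is 180 degrees. In form: [[[tx, ty, tz], spin], ...]. A call has exactly 10 rows; each row is the pose to reach, as a shift and turn from the pose commanded when the call began, along the tool's axes at that moment, turning the shorter way round; what a row does not reach only later rows make up. A row lasts 1/10 s, in which the tool goes at most 50 mm and 8.59 degrees, less where a joint would pass 70% of its speed; a pose out of reach is approached as far as the arm can. A call with a number of a shift or a turn outside -1 to 1 is refused whole. A call with a gripper value outside its range is refused whole. "grip" is the gripper command: -1 is shut, 1 is fully open, values between are in proportion, set as the call begins (left out, the last holds). The fingers move at their own pace and stop on an object; "squeeze" is the grip in N (left out, the last holds). Time passes only in rows, so rows that repeat a pose let the fingers close, or fill a call up. It gives the time, the measured TCP pose, the force and the opening at its end, in the units of the state.
- r.sense(): the state, without advancing time (a new reading comes with each control period).
- r.get_image(name): name is "scene" or "top"; returns (picture, depth): 420x560x3 uint8, blue, green, red; 420x560 float32, mm along the optical axis (not along the pixel's ray), 0 where there is no reading.
- r.calibration(name): a dict with "vfov" (degrees; the focal length in pixels is half the picture's height over the tangent of half this angle, whatever the lens; pixels are square), "cx", "cy" (the principal point, pixels), "eye" and "orientation" of the camera in the world. Camera axes: x right, y up, looking along -z (the intrinsics and any distortion apply to the point x, -y, -z); pixel columns grow to the right and rows downward; lengths in mm; the calibration is good to about 2 mm. A picture is of the moment at which its call begins. calibration takes no time and is no camera call.
- r.sign_off(): hands the job in, once; it reports no verdict.
Trained networks look in the newest picture that a camera, given by its name, has taken for a name from the list of things; names that differ only in an ending like _2 or _b are one class to them, and where a whole thing is asked for, a point or a joint stands for the part that bears it (a point fixed in the world has none). Each returns a list of dicts, best first, with "conf" (0 to 1); they miss things now and then, are a little off and sometimes report something else, mostly with a low value. They report only what shows in the picture. A call takes as long as a camera call.
- r.recognise(name, camera): "extent" ([centre column, centre row, width, height] in pixels, round what is visible of it).
- r.trace(name, camera): "region" (420x560 bool, what is visible of it) and "extent" ([centre column, centre row, width, height] in pixels, round what is visible of it).
The state is a dict: "time": time; "q": joint angles; "qd": joint speeds; "effort": joint torques, N m; "tool_pos": TCP position; "ee_rot": TCP orientation; "wrist_force": force on the tool from outside, world axes, zero at the start; "wrist_torque": the same for the moment, N m; "width": finger opening in mm.
Only numpy, scipy, OpenCV 4.12 (cv2) and the standard library are available. Lean on these libraries where they do the work, as an engineer would, in place of code of your own. Each camera call takes 0.05 s, during which the arm holds its last target. There are 200 camera calls.

## Working session

There is one attempt and no reset: what is moved stays moved. The work goes in short steps, Python scripts to look and compute and a tool call to move; the robot and the scene stay as the last step left them, time stands still between calls to the robot, and variables do not carry over. Pictures are saved under pics/ and viewed, about 8 in all and at most 12, crops included, and the job is handed in when it is done.

Besides the shell and the picture viewer there is one more tool, called after "Request:" as name(argument=value, ...) on one line, values as JSON. jog_arm: Moves the arm, as the interface text tells. Its arguments: {"type":"object","properties":{"targets":{"type":"array"},"grip":{"type":"number"},"squeeze":{"type":"number"}},"required":["targets"]}

```bash
mkdir -p pics; ls; cat > h.py <<'E'
import numpy as np, cv2
from scipy.spatial.transform import Rotation as R
from cell import r
def ray(c,name):pass
def pts(name,depth,mask=None):
    k=r.calibration(name); f=210/np.tan(np.radians(k["vfov"])/2)
    v,u=np.nonzero((depth>0) if mask is None else (mask&(depth>0)))
    d=depth[v,u]
    p=np.stack([(u-k["cx"])/f*d,-(v-k["cy"])/f*d,-d],1)
    return R.from_quat(k["orientation"]).apply(p)+np.array(k["eye"]),u,v
E
python3 - <<'E'
from h import *
for n in("scene","top"):
    im,d=r.get_image(n); k=r.calibration(n); print(n,k)
    cv2.imwrite(f"pics/{n}0.png",im); np.save(f"{n}0.npy",d)
    for t in("wing","gib_strip","carriage","stop_face","brush"):
        try:
            o=r.trace(t,n)
            for a in o[:2]:
                p,u,v=pts(n,d,a["region"])
                print(t,round(a["conf"],2),np.round(a["extent"]),len(p),np.round(np.percentile(p,[2,50,98],axis=0)).tolist() if len(p) else None)
        except Exception as e: print(t,e)
print(r.sense())
E
```

```text
pics
scene {'vfov': 57.35883577336749, 'cx': 279.17402368665006, 'cy': 213.70747671590092, 'eye': array([1244.47907911,  168.14230679,  839.1218841 ]), 'orientation': array([0.21667412, 0.27685681, 0.73569391, 0.57892755])}
gib_strip 0.7 [285. 198. 125.  13.] 281 [[482.0, -164.0, 45.0], [500.0, 75.0, 49.0], [536.0, 169.0, 53.0]]
carriage 0.76 [259. 204.  58.  60.] 2297 [[484.0, -110.0, 45.0], [589.0, -43.0, 74.0], [658.0, 21.0, 123.0]]
stop_face 0.89 [295. 207. 161.  73.] 7177 [[470.0, -160.0, 18.0], [586.0, 33.0, 45.0], [656.0, 237.0, 143.0]]
stop_face 0.23 [284. 198. 120.   9.] 186 [[480.0, -158.0, 44.0], [496.0, 94.0, 49.0], [536.0, 169.0, 52.0]]
brush 0.79 [300. 191.  29.  14.] 255 [[425.0, -2.0, 14.0], [445.0, 34.0, 18.0], [464.0, 81.0, 22.0]]
top {'vfov': 52.27800934790537, 'cx': 286.28817432715067, 'cy': 200.16413107214478, 'eye': array([ 399.49940325,   20.63879342, 1180.30790053]), 'orientation': array([ 0.05762792, -0.07860812, -0.69277959,  0.71453218])}
wing 0.75 [107. 205.  53.  34.] 1414 [[544.0, 416.0, 9.0], [576.0, 439.0, 128.0], [618.0, 477.0, 192.0]]
wing 0.7 [259. 
[... 588 characters left out ...]
.0], [500.0, 438.0, 142.0]]
{'time': 0.6, 'q': array([-1.40613685e+00,  3.58804151e-01,  1.51041552e+00, -1.90839643e-06,
        1.27252154e+00, -1.15110267e-01]), 'qd': array([-0.00177247, -0.00022086, -0.00023682,  0.0001423 ,  0.00066863,
        0.00038111]), 'effort': array([-4.61122545e-04, -5.27291214e+01, -2.78920162e+01, -3.33735243e-04,
        2.19845249e-03,  6.07054886e-06]), 'tool_pos': array([ 165.65871023, -576.62756571,  231.25838433]), 'ee_rot': array([ 9.90232013e-01,  1.39429390e-01, -2.75173974e-06, -7.42308001e-05]), 'wrist_force': array([ 0.07127406, -0.25026251, -0.53559104]), 'wrist_torque': array([-0.02418898, -0.02908991, -0.00433106]), 'width': 85.28360788206939}
```

```bash
python3 - <<'E'
from h import *
a=cv2.imread("pics/scene0.png")[140:270,170:400]; b=cv2.imread("pics/top0.png")[160:290,150:380]
cv2.imwrite("pics/c0.png",cv2.resize(np.hstack([a]),None,fx=3.4,fy=3.4,interpolation=2))
cv2.imwrite("pics/c1.png",cv2.resize(b,None,fx=3.4,fy=3.4,interpolation=2))
for n in("scene","top"):
    d=np.load(n+"0.npy"); im=cv2.imread(f"pics/{n}0.png")
    p,u,v=pts(n,d)
    # black things above the plate, robot side of carriage
    s=(p[:,2]>95)&(p[:,2]<160)&(p[:,0]>450)&(p[:,0]<700)&(p[:,1]>-170)&(p[:,1]<100)
    g=im[v,u].max(1)
    w=s&(g<90); print(n,w.sum())
    for q,uu,vv,gg in zip(p[w],u[w],v[w],g[w]): print(np.round(q).astype(int),uu,vv,gg)
E
```

```text
scene 77
[506 -55 130] 264 172 67
[503 -53 128] 265 172 70
[507 -57 126] 263 173 79
[511 -53 131] 264 173 50
[510 -51 131] 265 173 51
[504 -50 126] 266 173 80
[511 -56 127] 263 174 74
[512 -53 128] 264 174 46
[513 -50 130] 265 174 46
[510 -48 128] 266 174 74
[516 -55 128] 263 175 67
[516 -52 129] 264 175 44
[514 -50 128] 265 175 47
[514 -47 128] 266 175 73
[520 -54 128] 263 176 61
[522 -50 131] 264 176 42
[519 -48 129] 265 176 46
[514 -47 124] 266 176 74
[521 -56 125] 262 177 86
[524 -53 128] 263 177 53
[524 -50 130] 264 177 41
[523 -47 129] 265 177 47
[517 -46 123] 266 177 74
[528 -54 128] 262 178 78
[527 -52 128] 263 178 47
[529 -49 130] 264 178 40
[526 -47 128] 265 178 47
[519 -46 121] 266 178 75
[529 -54 126] 262 179 75
[535 -50 132] 263 179 46
[531 -48 129] 264 179 42
[529 -46 128] 265 179 52
[521 -45 120] 266 179 81
[536 -52 129] 262 180 75
[534 -50 127] 263 180 45
[536 -47 130] 264 180 41
[532 -45 127] 265 180 55
[522 -45 117] 266 180 86
[536 -52 125] 262 181 72
[537 -49 126] 263 181 43
[538 -46 129] 264 181 38
[535 -44 126] 265 181 56
[522 -45 113] 266 181 89
[538 -52 123] 26
[... 2605 characters left out ...]
 74
[508 -47 119] 301 240 5
[507 -49 130] 302 240 19
[507 -52 132] 303 240 31
[507 -54 131] 304 240 22
[507 -57 130] 305 240 28
[506 -48 111] 301 241 24
[504 -49 129] 302 241 20
[505 -52 129] 303 241 30
[504 -54 130] 304 241 25
[505 -57 129] 305 241 20
[504 -48 112] 301 242 38
[502 -49 130] 302 242 13
[502 -52 131] 303 242 29
[502 -54 131] 304 242 22
[502 -57 130] 305 242 19
[503 -59 126] 306 242 80
[502 -49 103] 301 243 33
[499 -49 130] 302 243 7
[500 -52 127] 303 243 23
[500 -54 128] 304 243 17
[500 -57 130] 305 243 27
[498 -50 122] 302 244 8
[497 -52 126] 303 244 12
[497 -54 130] 304 244 32
[497 -57 128] 305 244 46
[497 -51 107] 302 245 62
[496 -53 113] 303 245 66
[496 -56 114] 304 245 78
```

View pics/c0.png

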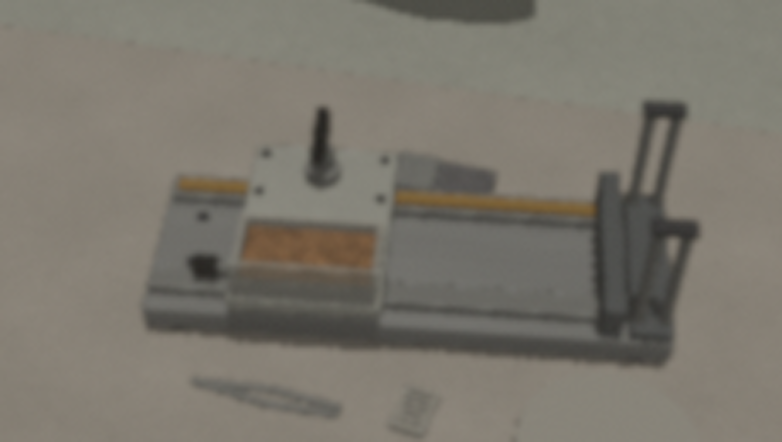

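View pics/c1.png

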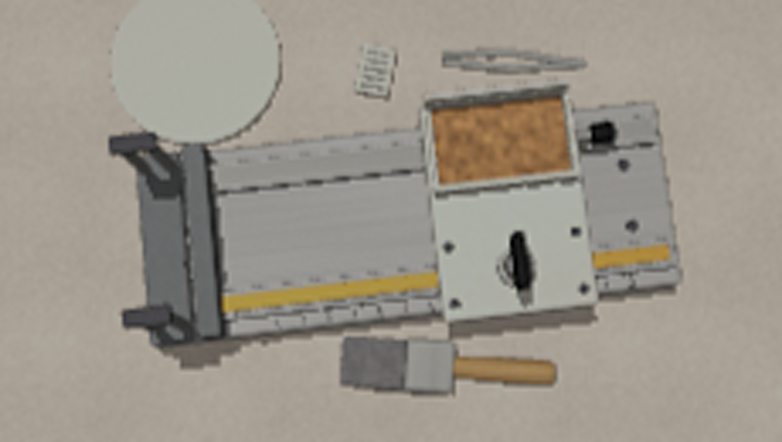

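The crops show the slicer: the wing is at top-view pixel (302,237), the gib strip is yellow on the robot's side, the stop bar and guides are at the left (+y), and the push handle is at about (326,199). Next I'll fit the geometry and work out the first move.

```bash
cat >> h.py <<'E'
def tomove(target,yaw):
    s=r.sense(); Rm=R.from_quat(s["ee_rot"]); x=Rm.as_matrix()[:,0]
    y0=np.degrees(np.arctan2(x[1],x[0])); dy=(y0-yaw+180)%360-180
    print("t",round(s["time"],2),"pos",np.round(s["tool_pos"],1),"yaw",round(y0,2),"w",round(s["width"],1),"q6",np.round(s["q"][5],2),"F",np.round(s["wrist_force"],1),"T",np.round(s["wrist_torque"],3))
    print("shift",np.round(Rm.inv().apply(np.array(target)-s["tool_pos"])/1000,4),"spin",round(dy/180,4))
E
python3 - <<'E'
from h import *
d=np.load("top0.npy"); im=cv2.imread("pics/top0.png"); p,u,v=pts("top",d); g=im[v,u].astype(int)
b=(p[:,0]>440)&(p[:,0]<700)&(p[:,1]>-180)&(p[:,1]<250)
s=b&(p[:,2]>38)&(p[:,2]<62)&(g[:,2]-g[:,0]>70)&(p[:,0]<560)
q=p[s]; m=q.mean(0); w=np.linalg.svd(q-m)[2][0]; w*=np.sign(w[1]); print("strip",m,w,np.median(q[:,2]),s.sum(), np.ptp((q-m)@w))
dd=w[:2]/np.linalg.norm(w[:2])
s=(p[:,0]>485)&(p[:,0]<550)&(p[:,1]>-75)&(p[:,1]<-30)&(p[:,2]>122)
q=p[s]; m=q.mean(0); w=np.linalg.svd((q-m)[:,:2])[2][0]; print("wing",m,np.median(q[:,2]),"yaw",np.degrees(np.arctan2(w[1],w[0]))," travel yaw",np.degrees(np.arctan2(dd[1],dd[0])))
o=np.array([517,-51.]); al=(p[:,:2]-o)@dd; ac=(p[:,:2]-o)@np.array([dd[1],-dd[0]])
for nm,(a0,a1,c0,c1) in dict(plate=(30,50,-20,20),plate2=(-50,-30,-20,20),boss=(11,16,-8,8)).items():
    s=(al>a0)&(al<a1)&(ac>c0)&(ac<c1)&(p[:,2]>40); print(nm,np.median(p[s,2]),s.sum())
# plate edges at ac in -20..20
s=(abs(ac)<20)&(abs(al)<120)&(p[:,2]>62)&(p[:,2]<76); print("plate al",np.percentile(al[s],[1,99]))
# dark handle
s=(al<-60)&(al>-120)&(ac>40)&(ac<140)&(g.max(1)<60)
print("handle",s.sum(),np.percentile(np.c_[al,ac,p][s],[5,50,95],axis=0).round(1).tolist())
s=(al>80)&(al<300)&(abs(ac-50)<20)&(p[:,2]>64)&(p[:,2]<90); print("stop al",np.percentile(al[s],[2,50,98]),np.median(p[s,2]))
tomove([517,-51,200],189)
E
```

```text
strip [505.53282914  28.76707542  49.84616491] [-0.14861794  0.98889176  0.00240748] 49.84802567777342 361 349.07700841300334
wing [516.44505092 -51.56816092 128.91030413] 129.39339046354667 yaw -170.79726442005125  travel yaw 98.5468676002149
plate 67.83148011926028 120
plate2 67.3715174700385 115
boss 68.02063705564319 13
plate al [-59.3113689   58.39535923]
handle 44 [[-89.1, 88.7, 617.0, -125.0, 61.1], [-81.9, 95.9, 623.8, -117.9, 67.1], [-73.9, 104.1, 632.6, -109.7, 71.5]]
stop al [226.65527237 235.24720545 244.24075954] 71.7836492712911
t 0.6 pos [ 165.7 -576.6  231.3] yaw 16.03 w 85.3 q6 -0.12 F [ 0.1 -0.3 -0.5] T [-0.024 -0.029 -0.004]
shift [ 0.4828 -0.4082  0.0313] spin -0.9609
```

Request:
jog_arm(targets=[[[0.025,-0.021,0.002],-0.03],[[0.06,-0.051,0.004],-0.075],[[0.095,-0.08,0.006],-0.12],[[0.13,-0.11,0.008],-0.165],[[0.165,-0.14,0.01],-0.21],[[0.2,-0.169,0.012],-0.255],[[0.235,-0.199,0.015],-0.3],[[0.27,-0.228,0.017],-0.345],[[0.3,-0.254,0.019],-0.39],[[0.325,-0.275,0.021],-0.43]], grip=0.2, squeeze=40)

```text
time: 1.6
tool_pos: [403.0, -220.6, 210.5]
ee_rot: [0.683, 0.73, 0.0, 0.0]
wrist_force: [0.6, -0.6, -0.2]
width: 51.1
```

```bash
python3 -c "
from h import *
tomove([517,-51,175],189.2)"
```

```text
t 1.6 pos [ 403.  -220.6  210.5] yaw 93.8 w 51.1 q6 -0.72 F [ 0.6 -0.6 -0.2] T [-0.031 -0.013  0.006]
shift [0.1617 0.125  0.0356] spin -0.53
```

Request:
jog_arm(targets=[[[0.02,0.015,0.004],-0.045],[[0.04,0.031,0.008],-0.09],[[0.06,0.046,0.012],-0.135],[[0.08,0.062,0.016],-0.18],[[0.1,0.077,0.02],-0.225],[[0.12,0.093,0.024],-0.27],[[0.135,0.104,0.028],-0.315],[[0.148,0.114,0.03],-0.36],[[0.157,0.121,0.03],-0.405],[[0.1617,0.125,0.03],-0.45]])

```text
time: 2.6
tool_pos: [517.8, -52.8, 180.3]
ee_rot: [0.045, 0.999, 0.0, 0.0]
wrist_force: [-0.0, -0.5, 0.2]
width: 51.2
```

```bash
python3 -c "
from h import *
tomove([517,-51,107],189.2)"
```

```text
t 2.6 pos [517.8 -52.8 180.3] yaw 174.82 w 51.2 q6 -1.72 F [-0.  -0.5  0.2] T [ 0.017 -0.01   0.026]
shift [0.001  0.0017 0.0733] spin -0.0799
```

Request:
jog_arm(targets=[[[0,0,0.01],-0.04],[[0,0.001,0.025],-0.08],[[0.001,0.0015,0.04],-0.08],[[0.001,0.0015,0.052],-0.08],[[0.001,0.0015,0.062],-0.08],[[0.001,0.0015,0.07],-0.08],[[0.001,0.0015,0.075],-0.08],[[0.001,0.0015,0.075],-0.08],[[0.001,0.0015,0.075],-0.08],[[0.001,0.0015,0.075],-0.08]])

```text
time: 3.6
tool_pos: [516.8, -52.2, 105.8]
ee_rot: [-0.077, 0.997, -0.0, 0.0]
wrist_force: [-0.2, -0.2, -0.4]
width: 51.5
```

```bash
cat >> h.py <<'E'
def tq(n=6):
    T=[];F=[]
    for i in range(n):
        s=r.sense(); T.append(s["wrist_torque"]); F.append(s["wrist_force"]); im,d=r.get_image("scene")
    T=np.array(T); print("T mean",T.mean(0).round(3),"sd",T.std(0).round(3),"F",np.mean(F,0).round(2))
    return im,d
E
python3 -c "
from h import *
tomove([517,-51,105],189.2)
im,d=tq(5)
cv2.imwrite('pics/s1.png',cv2.resize(im[130:250,190:350],None,fx=4.5,fy=4.5))"
```

```text
t 3.6 pos [516.8 -52.2 105.8] yaw -171.17 w 51.5 q6 -1.96 F [-0.2 -0.2 -0.4] T [0.023 0.038 0.041]
shift [-0.0004  0.0012  0.0008] spin -0.0021
T mean [0.001 0.018 0.02 ] sd [0.022 0.016 0.034] F [ 0.   -0.08  0.11]
```

View pics/s1.png

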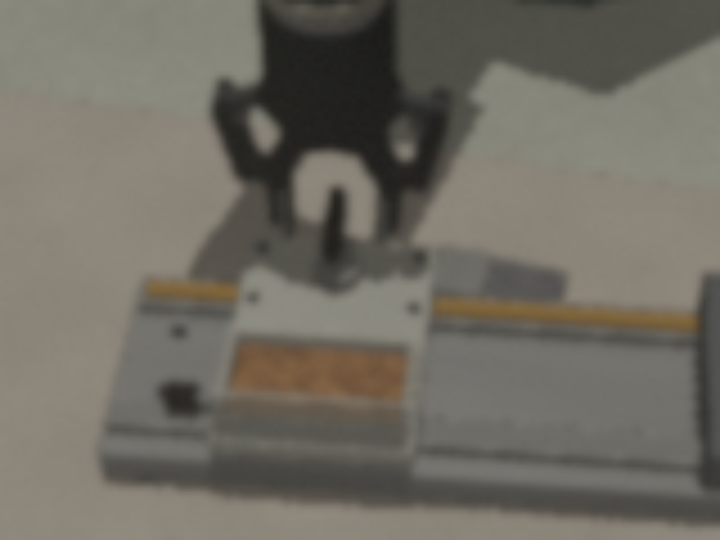

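The open fingers straddle the wing centrally, with pixels (275–400, 200) at the sides and the wing at (335, 215). Closing now.

Request:
jog_arm(targets=[[[0,0.001,0],-0.002],[[0,0.001,0],-0.002],[[0,0.001,0],-0.002],[[0,0.001,0],-0.002],[[0,0.001,0],-0.002],[[0,0.001,0],-0.002],[[0,0.001,0],-0.002],[[0,0.001,0],-0.002],[[0,0.001,0],-0.002],[[0,0.001,0],-0.002]], grip=-1, squeeze=40)

```text
time: 4.85
tool_pos: [516.3, -51.2, 105.5]
ee_rot: [-0.08, 0.997, -0.0, 0.0]
wrist_force: [-1.4, -3.0, 4.8]
width: 10.4
```

```bash
python3 -c "
from h import *
tomove([517,-51,105],189.2)
im,d=tq(10);tomove([517,-51,105],189.2)"
```

```text
t 4.85 pos [516.3 -51.2 105.5] yaw -170.81 w 10.4 q6 -1.96 F [-1.4 -3.   4.8] T [-0.289  0.231  0.002]
shift [-0.0007  0.0001  0.0005] spin -0.0
T mean [-0.267  0.197 -0.017] sd [0.033 0.027 0.027] F [-1.34 -2.26  5.08]
t 5.35 pos [516.3 -51.3 105.5] yaw -170.8 w 10.4 q6 -1.96 F [-1.  -2.4  4.8] T [-0.27   0.206 -0.033]
shift [-0.0007  0.0001  0.0005] spin -0.0
```

Request:
jog_arm(targets=[[[0,0,0.0001],0.03],[[0,0,0.0003],0.075],[[0,0,0.0005],0.12],[[0,0,0.0007],0.165],[[0,0,0.0008],0.21],[[0,0,0.001],0.255],[[0,0,0.0012],0.3],[[0,0,0.0014],0.345],[[0,0,0.0016],0.39],[[0,0,0.0017],0.43]])

```text
time: 6.35
tool_pos: [517.3, -50.0, 103.8]
ee_rot: [0.563, 0.826, 0.001, 0.0]
wrist_force: [3.4, 4.3, 2.1]
width: 9.8
```

```bash
python3 -c "
from h import *
tomove([517,-51,105],109.2)
im,d=tq(6);tomove([517,-51,105],109.2)"
```

```text
t 6.35 pos [517.3 -50.  103.8] yaw 111.44 w 9.8 q6 -0.61 F [3.4 4.3 2.1] T [ 0.632 -0.365  0.135]
shift [-0.0008 -0.0006 -0.0012] spin 0.0125
T mean [ 0.76  -0.397 -0.013] sd [0.066 0.027 0.073] F [2.07 4.71 2.99]
t 6.65 pos [517.3 -50.  103.8] yaw 111.92 w 10.3 q6 -0.62 F [2.  5.4 3. ] T [ 0.807 -0.402 -0.012]
shift [-0.0008 -0.0006 -0.0012] spin 0.0151
```

Request:
jog_arm(targets=[[[0,0,0.0],0.01],[[0,0,0.0001],0.02],[[0,0,0.0001],0.03],[[0,0,0.0002],0.04],[[0,0,0.0002],0.05],[[0,0,0.0002],0.06],[[0,0,0.0003],0.07],[[0,0,0.0003],0.08],[[0,0,0.0004],0.09],[[0,0,0.0004],0.1]])

```text
time: 7.65
tool_pos: [517.7, -49.9, 103.4]
ee_rot: [0.683, 0.73, 0.002, 0.0]
wrist_force: [4.1, 6.4, 1.0]
width: 10.1
```

```bash
cat > st.py <<'E'
from h import *
tomove([517,-51,105],111.2)
im,d=tq(3);tomove([517,-51,105],111.2)
E
python3 st.py
```

```text
t 7.65 pos [517.7 -49.9 103.4] yaw 93.85 w 10.1 q6 -0.3 F [4.1 6.4 1. ] T [ 0.879 -0.598  0.076]
shift [-0.001  -0.0008 -0.0016] spin -0.0964
T mean [ 0.868 -0.597  0.007] sd [0.024 0.026 0.049] F [4.01 6.11 1.9 ]
t 7.8 pos [517.7 -49.9 103.4] yaw 93.9 w 10.1 q6 -0.3 F [3.5 5.9 1.5] T [ 0.844 -0.588 -0.05 ]
shift [-0.001  -0.0008 -0.0016] spin -0.0961
```

Request:
jog_arm(targets=[[[0.0003,0.0002,0.0],0.01],[[0.0006,0.0004,0.0001],0.02],[[0.0009,0.0006,0.0001],0.03],[[0.0012,0.0008,0.0002],0.04],[[0.0015,0.001,0.0002],0.05],[[0.0015,0.001,0.0002],0.06],[[0.0015,0.001,0.0003],0.07],[[0.0015,0.001,0.0003],0.08],[[0.0015,0.001,0.0004],0.09],[[0.0015,0.001,0.0004],0.1]])

```text
time: 8.8
tool_pos: [518.2, -49.9, 103.0]
ee_rot: [0.789, 0.615, 0.001, 0.001]
wrist_force: [2.1, -1.6, 2.8]
width: 10.2
```

```bash
python3 st.py
```

```text
t 8.8 pos [518.2 -49.9 103. ] yaw 75.9 w 10.2 q6 0.02 F [ 2.1 -1.6  2.8] T [-0.188 -0.286  0.108]
shift [-0.0013 -0.0009 -0.002 ] spin -0.1961
T mean [-0.227 -0.356  0.017] sd [0.029 0.066 0.065] F [ 1.86 -1.59  2.62]
t 8.95 pos [518.2 -49.9 103. ] yaw 75.93 w 10.4 q6 0.02 F [ 3.2 -1.2  1.3] T [-0.226 -0.481 -0.004]
shift [-0.0014 -0.0009 -0.002 ] spin -0.1959
```

Request:
jog_arm(targets=[[[0,0,0.0],0.006],[[0,0,0.0],0.012],[[0,0,0.0001],0.018],[[0,0,0.0001],0.024],[[0,0,0.0001],0.03],[[0,0,0.0001],0.036],[[0,0,0.0002],0.042],[[0,0,0.0002],0.048],[[0,0,0.0002],0.054],[[0,0,0.0002],0.06]])

```text
time: 9.95
tool_pos: [518.4, -50.0, 102.8]
ee_rot: [0.844, 0.537, 0.001, 0.001]
wrist_force: [5.8, -3.2, -0.2]
width: 9.9
```

```bash
python3 st.py
```

```text
t 9.95 pos [518.4 -50.  102.8] yaw 64.94 w 9.9 q6 0.21 F [ 5.8 -3.2 -0.2] T [-0.368 -0.889  0.063]
shift [-0.0015 -0.0008 -0.0022] spin -0.257
T mean [-0.397 -0.876  0.016] sd [0.028 0.024 0.038] F [ 5.35 -3.11 -0.68]
t 10.1 pos [518.4 -50.  102.8] yaw 64.97 w 10.1 q6 0.21 F [ 5.7 -2.2 -0.5] T [-0.4   -0.862  0.018]
shift [-0.0015 -0.0009 -0.0022] spin -0.2568
```

Request:
jog_arm(targets=[[[0,0.0002,0.0],0.008],[[0,0.0004,0.0001],0.016],[[0,0.0006,0.0001],0.024],[[0,0.0008,0.0001],0.032],[[0,0.001,0.0002],0.04],[[0,0.001,0.0002],0.048],[[0,0.001,0.0002],0.056],[[0,0.001,0.0002],0.064],[[0,0.001,0.0003],0.072],[[0,0.001,0.0003],0.08]])

```text
time: 11.1
tool_pos: [518.7, -50.2, 102.5]
ee_rot: [0.904, 0.426, 0.001, 0.0]
wrist_force: [4.9, -1.8, -0.5]
width: 10.1
```

```bash
python3 st.py
```

```text
t 11.1 pos [518.7 -50.2 102.5] yaw 50.49 w 10.1 q6 0.46 F [ 4.9 -1.8 -0.5] T [-0.402 -0.936  0.059]
shift [-0.0017 -0.0008 -0.0025] spin -0.3373
T mean [-0.404 -0.887  0.007] sd [0.008 0.034 0.04 ] F [ 5.54 -2.14  0.14]
t 11.25 pos [518.8 -50.2 102.5] yaw 50.52 w 10.1 q6 0.46 F [ 6.6 -1.9  0. ] T [-0.433 -0.915 -0.045]
shift [-0.0017 -0.0009 -0.0025] spin -0.3371
```

Request:
jog_arm(targets=[[[0.0001,0.0002,0.0],0.009],[[0.0001,0.0004,0.0001],0.018],[[0.0002,0.0006,0.0001],0.027],[[0.0003,0.0008,0.0001],0.036],[[0.0003,0.001,0.0002],0.045],[[0.0003,0.001,0.0002],0.054],[[0.0003,0.001,0.0002],0.063],[[0.0003,0.001,0.0003],0.072],[[0.0003,0.001,0.0003],0.081],[[0.0003,0.001,0.0004],0.09]])

```text
time: 12.25
tool_pos: [519.1, -50.5, 102.2]
ee_rot: [0.956, 0.295, 0.0, 0.0]
wrist_force: [3.3, -1.6, 6.9]
width: 10.2
```

```bash
python3 st.py
```

```text
t 12.25 pos [519.1 -50.5 102.2] yaw 34.27 w 10.2 q6 0.74 F [ 3.3 -1.6  6.9] T [-0.344 -0.526  0.164]
shift [-0.002  -0.0008 -0.0028] spin -0.4274
T mean [-0.382 -0.542  0.123] sd [0.034 0.017 0.032] F [ 2.97 -1.85  6.75]
t 12.4 pos [519.1 -50.5 102.2] yaw 34.31 w 10.1 q6 0.74 F [ 3.3 -2.7  7.1] T [-0.429 -0.561  0.08 ]
shift [-0.002  -0.0008 -0.0028] spin -0.4271
```

```bash
python3 -c "
from h import *
tq(10)"
```

```text
T mean [-0.406 -0.525  0.06 ] sd [0.021 0.02  0.027] F [ 3.11 -2.06  6.35]
```

Request:
jog_arm(targets=[[[0,0,0.0],0.004],[[0,0.0,0.0],0.008],[[0,0.0,0.0001],0.012],[[0,0.0,0.0001],0.016],[[0,0.0,0.0001],0.02],[[0,0.0,0.0001],0.024],[[0,0,0.0001],0.028],[[0,0,0.0001],0.032],[[0,0,0.0001],0.036],[[0,0,0.0001],0.04]])

```text
time: 13.9
tool_pos: [519.2, -50.7, 102.2]
ee_rot: [0.972, 0.234, 0.0, 0.0]
wrist_force: [3.8, -2.1, 5.9]
width: 10.0
```

```bash
sed -i 's/tq(3)/tq(8)/' st.py; python3 st.py
```

```text
t 13.9 pos [519.2 -50.7 102.2] yaw 27.11 w 10.0 q6 0.87 F [ 3.8 -2.1  5.9] T [-0.495 -0.515  0.208]
shift [-0.0021 -0.0007 -0.0028] spin -0.4672
T mean [-0.485 -0.518  0.14 ] sd [0.02  0.008 0.039] F [ 3.31 -2.46  6.38]
t 14.3 pos [519.2 -50.6 102.2] yaw 27.13 w 10.4 q6 0.87 F [ 3.  -2.3  5.7] T [-0.518 -0.469  0.096]
shift [-0.0021 -0.0007 -0.0028] spin -0.467
```

Request:
jog_arm(targets=[[[0,0,0.0],0.0],[[0,0.0,0.0],0.0],[[0,0.0,0.0],0.002],[[0,0.0,0.0],0.003],[[0,0.0,0.0],0.0045],[[0,0.0,0.0],0.006],[[0,0,0.0],0.0075],[[0,0,0.0],0.009],[[0,0,0.0],0.0105],[[0,0,0.0],0.012]])

```text
time: 15.3
tool_pos: [519.2, -50.7, 102.1]
ee_rot: [0.976, 0.216, 0.0, 0.0]
wrist_force: [3.4, -2.8, 6.4]
width: 10.0
```

```bash
python3 st.py
```

```text
t 15.3 pos [519.2 -50.7 102.1] yaw 24.98 w 10.0 q6 0.91 F [ 3.4 -2.8  6.4] T [-0.526 -0.509  0.202]
shift [-0.0021 -0.0007 -0.0029] spin -0.479
T mean [-0.523 -0.529  0.16 ] sd [0.032 0.016 0.027] F [ 3.49 -2.78  6.1 ]
t 15.7 pos [519.2 -50.7 102.1] yaw 24.98 w 10.1 q6 0.91 F [ 3.7 -2.4  5.7] T [-0.502 -0.516  0.195]
shift [-0.0021 -0.0007 -0.0029] spin -0.479
```

Request:
jog_arm(targets=[[[-0.0001,-0.0001,-0.0001],-0.025],[[-0.0002,-0.0002,-0.0003],-0.07],[[-0.0004,-0.0003,-0.0005],-0.115],[[-0.0005,-0.0004,-0.0006],-0.16],[[-0.0007,-0.0005,-0.0008],-0.205],[[-0.0008,-0.0006,-0.001],-0.25],[[-0.0009,-0.0008,-0.0012],-0.295],[[-0.0011,-0.0009,-0.0014],-0.34],[[-0.0012,-0.001,-0.0015],-0.385],[[-0.0014,-0.0011,-0.0017],-0.43]])

```text
time: 16.7
tool_pos: [517.5, -49.9, 103.6]
ee_rot: [0.625, 0.781, 0.0, 0.0]
wrist_force: [4.3, -1.4, 2.9]
width: 10.0
```

```bash
python3 -c "
from h import *
tomove([517,-50,104],114.98)"
```

```text
t 16.7 pos [517.5 -49.9 103.6] yaw 102.66 w 10.0 q6 -0.45 F [ 4.3 -1.4  2.9] T [-0.32  -0.786 -0.059]
shift [-0.     -0.0005 -0.0004] spin -0.0684
```

Request:
jog_arm(targets=[[[0,0.0001,0.0],-0.02],[[0,0.0003,-0.0001],-0.04],[[0,0.0005,-0.0002],-0.055],[[0,0.0005,-0.0003],-0.065],[[0,0.0005,-0.0003],-0.07],[[0,0.0005,-0.0003],-0.07],[[0,0.0005,-0.0003],-0.07],[[0,0.0005,-0.0003],-0.07],[[0,0.0005,-0.0003],-0.07],[[0,0.0005,-0.0003],-0.07]])

```text
time: 17.7
tool_pos: [517.2, -49.9, 103.8]
ee_rot: [0.538, 0.843, -0.0, -0.0]
wrist_force: [2.4, -3.0, 5.3]
width: 10.1
```

```bash
python3 -c "
from h import *
tomove([517,-50,104],114.98);tq(4)"
```

```text
t 17.7 pos [517.2 -49.9 103.8] yaw 114.96 w 10.1 q6 -0.66 F [ 2.4 -3.   5.3] T [-0.432 -0.405  0.048]
shift [ 0.     -0.0002 -0.0002] spin -0.0001
T mean [-0.423 -0.401  0.039] sd [0.012 0.038 0.02 ] F [ 2.14 -2.69  5.48]
```

Request:
jog_arm(targets=[[[0,0,0],0],[[0,0,0],0],[[0,0,0],0],[[0,0,0],0],[[0,0,0],0],[[0,0,-0.01],0],[[0,0,-0.03],0],[[0,0,-0.06],0],[[0,0,-0.1],0],[[0,0,-0.13],0]], grip=0.2)

```text
time: 18.9
tool_pos: [518.1, -49.9, 236.7]
ee_rot: [0.537, 0.844, 0.0, 0.001]
wrist_force: [1.7, -0.3, 0.0]
width: 51.2
```

```bash
python3 - <<'E'
from h import *
tomove([640,-180,230],98.5)
E
```

```text
t 18.9 pos [518.1 -49.9 236.7] yaw 115.03 w 51.2 q6 -0.67 F [ 1.7 -0.3  0. ] T [ 0.003 -0.03   0.026]
shift [-0.1694  0.0554  0.0069] spin 0.0918
```

Request:
jog_arm(targets=[[[-0.01,0.004,0],0.01],[[-0.03,0.01,0],0.025],[[-0.055,0.018,0],0.04],[[-0.08,0.026,0],0.055],[[-0.105,0.034,0],0.07],[[-0.13,0.042,0],0.085],[[-0.15,0.049,0],0.092],[[-0.163,0.053,0],0.092],[[-0.169,0.055,0],0.092],[[-0.169,0.055,0],0.092]], grip=-1)

```text
time: 19.9
tool_pos: [639.0, -180.0, 233.4]
ee_rot: [0.653, 0.757, -0.0, -0.0]
wrist_force: [0.5, -0.1, 0.1]
width: 0.0
```

```bash
cat > look.py <<'E'
from h import *
import sys
tag=sys.argv[1]
dd=np.array([-0.1487,0.989]); ax=np.array([0.989,0.1487]); o=np.array([517,-51.])
for n in("top","scene"):
    im,d=r.get_image(n); cv2.imwrite(f"pics/{n}{tag}.png",im); np.save(f"{n}{tag}.npy",d)
    p,u,v=pts(n,d); g=im[v,u].astype(int); al=(p[:,:2]-o)@dd; ac=(p[:,:2]-o)@ax
    s=(abs(ac)<35)&(al>-60)&(al<230)&(p[:,2]>116)&(p[:,2]<134)&(g.max(1)<95)
    if s.sum()>5:
        q=p[s]; m=q.mean(0); w=np.linalg.svd((q-m)[:,:2],full_matrices=False)[2][0]; print(n,"wing",m.round(1),"top",np.median(q[:,2]),"yaw",np.degrees(np.arctan2(w[1],w[0])).round(1),"al",al[s].mean().round(1))
    s=(al<200)&(al>-120)&(ac>70)&(ac<125)&(g.max(1)<60)&(p[:,2]>45)&(p[:,2]<85)
    if s.sum()>5: print(n,"handle",s.sum(),np.percentile(np.c_[al,ac,p[:,2]][s],[3,50,97],axis=0).round(1).tolist())
    s=(abs(ac)<25)&(abs(p[:,2]-67.5)<4)&(al>-100)&(al<222)&(g.min(1)>110); print(n,"plate al",np.percentile(al[s],[1,99]).round(1),s.sum())
    for a0 in(-110,-100): 
        s=(al>a0)&(al<a0+15)&(ac>85)&(ac<110); print("bed z behind",np.median(p[s,2]) if s.any() else None)
E
python3 look.py 1; python3 - <<'E'
import cv2,numpy as np
from h import *
a=cv2.imread("pics/top1.png")[160:290,150:380]; b=cv2.imread("pics/scene1.png")[140:270,170:400]
cv2.imwrite("pics/v1.png",cv2.resize(np.vstack([a,b]),None,fx=2.3,fy=2.3,interpolation=2))
tomove([630.5,-160.3,58],98.5)
E
```

```text
top wing [515.3 -49.1 127.2] top 127.36189404444565 yaw 115.9 al 2.1
top handle 35 [[-87.9, 91.0, 60.4], [-81.7, 96.7, 67.3], [-73.1, 104.3, 71.0]]
top plate al [-57.2  59. ] 657
bed z behind 635.3313907316169
bed z behind 641.3768898356619
scene wing [521.1 -50.2 123.4] top 123.90142177989208 yaw 113.1 al 0.2
scene handle 35 [[-89.8, 98.2, 45.9], [-81.5, 103.6, 64.7], [-73.6, 107.1, 68.4]]
scene plate al [-57.8  58.1] 373
bed z behind 459.51311756791904
bed z behind 46.227411216362555
t 20.0 pos [ 638.3 -179.   233.6] yaw 98.5 w -0.1 q6 -0.53 F [0.3 0.5 0.4] T [0.004 0.012 0.005]
shift [ 0.0195 -0.0048  0.1756] spin -0.0
```

View pics/v1.png

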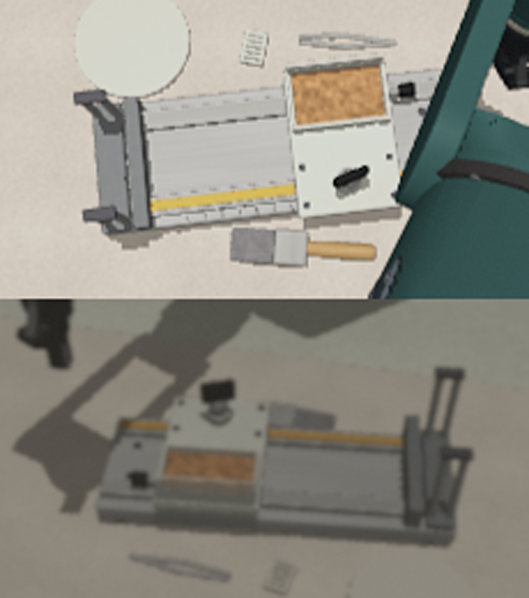

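The wing now lies at about 115°, at pixel (350,178) in the top view. The carriage is still at its start and the handle is clear behind it. Next I'll lower the closed fingers behind the handle.

Request:
jog_arm(targets=[[[0.003,0,0.02],0],[[0.008,-0.001,0.05],0],[[0.013,-0.002,0.085],0],[[0.017,-0.003,0.115],0],[[0.017,-0.003,0.14],0],[[0.017,-0.003,0.158],0],[[0.017,-0.003,0.168],0],[[0.017,-0.003,0.174],0],[[0.017,-0.003,0.176],0],[[0.017,-0.003,0.176],0]])

```text
time: 21.0
tool_pos: [634.0, -163.4, 58.5]
ee_rot: [0.653, 0.757, 0.0, 0.0]
wrist_force: [-0.0, 0.7, 0.0]
width: -0.2
```

```bash
python3 - <<'E'
from h import *
s=r.sense(); o=np.array([517,-51.]); e=s["tool_pos"][:2]-o
print("al",e@[-.1487,.989],"ac",e@[.989,.1487]); tomove([630.5,-160.3,58],98.5)
E
```

```text
al -128.55147847961223 ac 98.98884794197717
t 21.0 pos [ 634.  -163.4   58.5] yaw 98.48 w -0.2 q6 -0.51 F [-0.   0.7  0. ] T [-0.002  0.046  0.033]
shift [ 0.0036 -0.003   0.0005] spin -0.0001
```

Request:
jog_arm(targets=[[[0.004,0,0],0],[[0.01,0,0],0],[[0.016,0,0],0],[[0.02,0,0],0],[[0.022,0,0],0],[[0.024,0,0],0],[[0.026,0,0],0],[[0.028,0,0],0],[[0.031,0,0],0],[[0.034,0,0],0]])

```text
time: 22.0
tool_pos: [628.7, -129.9, 57.8]
ee_rot: [0.653, 0.757, -0.0, 0.0]
wrist_force: [-0.3, -3.7, -0.4]
width: -0.1
```

Request:
jog_arm(targets=[[[0.003,0,0],0],[[0.006,0,0],0],[[0.009,0,0],0],[[0.012,0,0],0],[[0.015,0,0],0],[[0.018,0,0],0],[[0.021,0,0],0],[[0.024,0,0],0],[[0.027,0,0],0],[[0.03,0,0],0]])

```text
time: 23.0
tool_pos: [624.2, -99.8, 57.8]
ee_rot: [0.653, 0.757, 0.0, -0.0]
wrist_force: [0.7, -2.4, 1.1]
width: -0.2
```

```bash
cat > al.py <<'E'
from h import *
s=r.sense(); o=np.array([517,-51.]); e=s["tool_pos"][:2]-o
print("t",s["time"],"al",e@[-.1487,.989],"ac",e@[.989,.1487],"z",s["tool_pos"][2],"F al/ac",s["wrist_force"][:2]@[-.1487,.989],s["wrist_force"][:2]@[.989,.1487],s["wrist_force"][2])
E
python3 al.py; python3 look.py 2
```

```text
t 23.0 al -64.17702179706244 ac 98.74430521011294 z 57.817761442799636 F al/ac -2.4447455885699747 0.3259971601357479 1.1256290198899732
top wing [504.6   1.9 127.5] top 128.59664327421876 yaw 143.7 al 54.1
top handle 36 [[-56.4, 88.5, 64.9], [-40.4, 95.6, 67.7], [-33.2, 104.4, 73.7]]
top plate al [42.1 99. ] 327
bed z behind 468.97284911022143
bed z behind 471.12853836205454
scene wing [515.3 -11.8 123.6] top 124.87379501923203 yaw 112.6 al 39.0
scene handle 83 [[-68.1, 96.2, 57.9], [-51.1, 105.7, 67.4], [-35.0, 112.4, 84.4]]
scene plate al [-10.   98.8] 363
bed z behind 465.48232428624374
bed z behind 466.46121460803045
```

Request:
jog_arm(targets=[[[0.0035,0,0],0],[[0.007,0,0],0],[[0.0105,0,0],0],[[0.014,0,0],0],[[0.0175,0,0],0],[[0.021,0,0],0],[[0.0245,0,0],0],[[0.028,0,0],0],[[0.0315,0,0],0],[[0.035,0,0],0]])

```text
time: 24.1
tool_pos: [618.8, -65.1, 57.7]
ee_rot: [0.653, 0.757, -0.0, -0.0]
wrist_force: [-1.1, -3.1, -1.0]
width: -0.0
```

Request:
jog_arm(targets=[[[0.0035,0,0],0],[[0.007,0,0],0],[[0.0105,0,0],0],[[0.014,0,0],0],[[0.0175,0,0],0],[[0.021,0,0],0],[[0.0245,0,0],0],[[0.028,0,0],0],[[0.0315,0,0],0],[[0.035,0,0],0]])

```text
time: 25.1
tool_pos: [613.7, -30.5, 57.8]
ee_rot: [0.653, 0.757, 0.0, -0.0]
wrist_force: [-1.6, -2.6, -2.3]
width: 0.2
```

Request:
jog_arm(targets=[[[0.0035,0,0],0],[[0.007,0,0],0],[[0.0105,0,0],0],[[0.014,0,0],0],[[0.0175,0,0],0],[[0.021,0,0],0],[[0.024,0,0],0],[[0.027,0,0],0],[[0.03,0,0],0],[[0.032,0,0],0]])

```text
time: 26.1
tool_pos: [609.2, 1.2, 57.9]
ee_rot: [0.653, 0.757, 0.0, -0.0]
wrist_force: [-1.3, -3.8, -1.3]
width: -0.0
```

```bash
python3 al.py; python3 look.py 3
```

```text
t 26.1 al 37.93947665478618 ac 98.902022902006 z 57.853615944400005 F al/ac -3.554274524253469 -1.872407790981494 -1.2601942819365433
top handle 9 [[61.1, 91.1, 63.0], [65.8, 93.9, 68.2], [68.3, 98.6, 71.6]]
top plate al [180.9 200.8] 111
bed z behind 45.01761747266096
bed z behind 45.467870870178444
scene wing [500.2  89.1 123.3] top 124.05218286336503 yaw 114.5 al 141.1
scene handle 86 [[30.6, 94.4, 46.9], [51.7, 105.1, 66.1], [67.5, 113.2, 81.5]]
scene plate al [ 84.9 201.9] 384
bed z behind 44.91592753521172
bed z behind 44.7564601546336
```

Request:
jog_arm(targets=[[[0.002,0,0],0],[[0.004,0,0],0],[[0.006,0,0],0],[[0.008,0,0],0],[[0.01,0,0],0],[[0.012,0,0],0],[[0.014,0,0],0],[[0.016,0,0],0],[[0.018,0,0],0],[[0.0195,0,0],0]])

```text
time: 27.2
tool_pos: [606.5, 20.4, 58.0]
ee_rot: [0.653, 0.757, 0.0, 0.0]
wrist_force: [3.4, -1.9, 1.5]
width: 0.3
```

Request:
jog_arm(targets=[[[0.0006,0,0],0],[[0.0012,0,0],0],[[0.0018,0,0],0],[[0.0024,0,0],0],[[0.003,0,0],0],[[0.0036,0,0],0],[[0.0042,0,0],0],[[0.0048,0,0],0],[[0.0054,0,0],0],[[0.006,0,0],0]])

```text
time: 28.2
tool_pos: [605.4, 26.1, 57.8]
ee_rot: [0.653, 0.757, -0.0, -0.0]
wrist_force: [2.3, -4.7, 1.4]
width: 0.2
```

```bash
python3 al.py
```

```text
t 28.2 al 63.104618156420145 ac 98.8583311839116 z 57.81718500121701 F al/ac -4.973827780619707 1.6242380974052015 1.376526758929851
```

Request:
jog_arm(targets=[[[0.0004,0,0],0],[[0.0008,0,0],0],[[0.0012,0,0],0],[[0.0016,0,0],0],[[0.002,0,0],0],[[0.0024,0,0],0],[[0.0028,0,0],0],[[0.0032,0,0],0],[[0.0036,0,0],0],[[0.004,0,0],0]])

```text
time: 29.2
tool_pos: [605.4, 26.3, 57.9]
ee_rot: [0.652, 0.758, -0.002, 0.002]
wrist_force: [1.9, -18.4, 0.4]
width: 0.4
```

```bash
python3 al.py;python3 look.py 4
```

```text
t 29.2 al 63.291965162274316 ac 98.95282674604728 z 57.91869611369925 F al/ac -18.472999365018065 -0.8758450119045703 0.3953599974973497
top plate al [219.9 221.6] 7
bed z behind 45.33281367173481
bed z behind 45.578690968025285
scene wing [496.8 113.9 123.8] top 124.38055465336464 yaw -66.6 al 166.1
scene handle 83 [[54.4, 96.1, 50.3], [75.6, 105.3, 67.2], [91.3, 113.1, 81.9]]
scene plate al [109.6 221.6] 372
bed z behind 45.3067618070541
bed z behind 44.96681045713626
```

Request:
jog_arm(targets=[[[-0.002,0,0],0],[[-0.005,0,0],0],[[-0.01,0,0],0],[[-0.018,0,0],0],[[-0.03,0,0],0],[[-0.04,0,0],0],[[-0.045,0,-0.02],0],[[-0.045,0,-0.06],0],[[-0.045,0,-0.1],0],[[-0.045,0,-0.14],0]])

```text
time: 30.3
tool_pos: [611.1, -15.3, 199.1]
ee_rot: [0.653, 0.757, -0.0, -0.0]
wrist_force: [0.6, -0.1, -0.3]
width: 0.2
```

Request:
jog_arm(targets=[[[-0.03,0,-0.02],0],[[-0.07,0,-0.02],0],[[-0.11,0,-0.02],0],[[-0.15,0,-0.02],0],[[-0.19,0,-0.02],0],[[-0.23,0,-0.02],0],[[-0.26,0,-0.02],0],[[-0.28,0,-0.02],0],[[-0.285,0,-0.02],0],[[-0.285,0,-0.02],0]])

```text
time: 31.3
tool_pos: [653.1, -296.5, 217.4]
ee_rot: [0.653, 0.757, 0.0, -0.001]
wrist_force: [-0.0, 0.4, 0.2]
width: 0.1
```

```bash
python3 al.py; python3 look.py 5; python3 - <<'E'
import cv2,numpy as np
a=cv2.imread("pics/top5.png")[150:290,130:380]; b=cv2.imread("pics/scene5.png")[140:280,170:420]
cv2.imwrite("pics/v5.png",cv2.resize(np.vstack([a,b]),None,fx=2.1,fy=2.1,interpolation=2))
E
```

```text
t 31.3 al -263.00246692195384 ac 98.08541144548325 z 217.4202316909821 F al/ac 0.3595197344893825 0.006454082362948388 0.23618577790906847
top wing [491.4 113.3 127.1] top 127.32865462250061 yaw 114.2 al 166.3
top handle 36 [[76.7, 90.7, 64.2], [84.0, 97.0, 66.9], [92.3, 104.3, 70.3]]
top plate al [108.2 220.7] 635
bed z behind 45.466096640732985
bed z behind 44.52461271203629
scene wing [496.7 114.  123.7] top 124.81765340585702 yaw 112.9 al 166.2
scene handle 33 [[78.0, 98.5, 52.6], [83.6, 103.3, 64.1], [91.4, 106.7, 69.2]]
scene plate al [109.3 221.2] 383
bed z behind 45.24093481530741
bed z behind 44.61054667063064
```

View pics/v5.png

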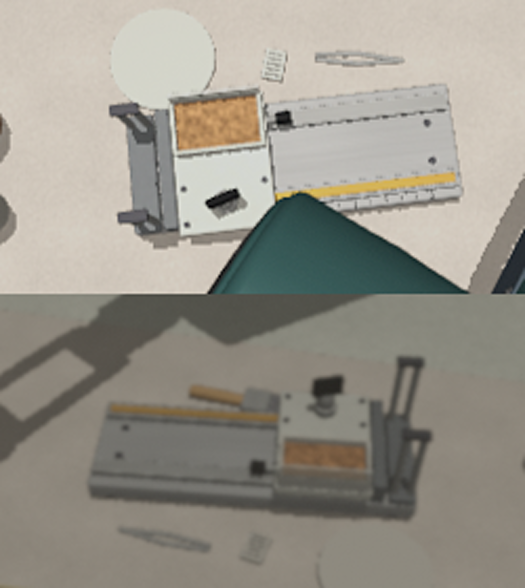

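The carriage plate sits flush against the stop bar, at (175,190) in the top part. The wing is still at about 114° at (225,198), the arm is clear, and the brush, forceps, cassette and lid are undisturbed.

```bash
python3 -c "
from h import *
print(r.sign_off())"
```

```text
the job is handed in; nothing more can be done
None
```

The gib is set, the carriage is against the stop at the knife guides, and the job was handed in at about 31 s of the 54 s allowed.

- **Thumbscrew:** I turned it clockwise about 164° until the torque showed it had bottomed, roughly 0.15 N m above free. That is over the 0.10 bottoming mark and under the 0.23 denting mark. I then backed it off 90° by the gripper's measured angle and let go.
- **Torque reading:** single readings carry about 0.03 N m of noise, and the values measured at rest came out lower than those measured while turning. The bottoming torque is therefore an estimate, about 0.11 to 0.19 N m above free.
- **Carriage:** I pushed it with closed fingers on the push handle, at about 3 to 5 N, 35 mm/s at most and slower near the end. It stopped dead at the stop, where the force rose to 18 N. I then backed the arm away.
- **Last checks:** the plate is flush against the stop bar in both views. The wing is unchanged, 114° against 116° before the slide in the top camera, and 113° in both in the scene camera. The brush, forceps, cassette and lid are where they were. I did not check the bottles and beaker in the pictures, but the arm never went near them.
- **Disagreement:** the two cameras differ by about 3 to 5 mm on the wing's absolute height and position. This did not affect the result.

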